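Set the paint sprayer pump to spray and start it

TASK

Get the table-top paint sprayer pump running: with your fingertips push its ball-knob lever away from the pump's vented front, past the click at the half-way detent (prime) and fully home against the far stop (spray). Then press the round start button all the way down and let it come back up, and move clear. Nothing is to be picked up: leave the lever with the crossbar in its position, do not press the button before the ball-knob lever is at the far stop, do not shove, tip or lift the pump, and leave the things round it where they stand.

Things in the scene. Friction and masses are not known exactly. Their poses are not given: they have to be found in the camera images.
- pump: Paint sprayer pump: grey box, 170 (x) x 220 (y) x 75 mm high, 4.5 kg, loose on a fixed plywood board 74 mm over the table. Origin: centre of its underside; x from vented front (towards the robot, turned up to 26 deg) to back, y left. On top: ball-knob lever (y 68 mm), crossbar lever (y -4), with steel quadrants to 100 mm above the board; button (-48, -75); gauge (60, -75), 31 mm over the top.
- selector (a joint): Ball-knob lever, rad about the pump's y axis: 0 off, leaning 0.6 to the front; 0.6 upright, first detent (prime); 1.2 second stop (spray), leaning 0.6 to the back. Pivot at pump x 0, y 68, z 70 mm. A detent draws it to the nearest of 0, 0.6, 1.2; pushing it over from one to the next takes up to about 10 N at the knob, then it snaps on by itself. Starts near 0.
- selector_knob (a point): Centre of the ball knob (black ball of 24 mm diameter on an 8 mm steel stem), 75 mm from the lever's pivot; about 132 mm above the board (206 above the table) at both ends of its travel and 145 mm when upright. It travels along the pump's +x, from x = -42 mm to x = +42 mm in the pump's frame.
- bleed (a joint): Crossbar lever (bleed valve; to be left alone), angle in rad, 0 to 1.2 in the same sense as the ball-knob lever; starts near 0, held by light friction.
- bleed_bar (a point): Centre of the black crossbar, 44 mm long (along the pump's y) and 12 mm thick, 55 mm from its lever's pivot, about 115 mm above the board.
- start (a joint): Travel of the start button in m: 0 = up, 0.006 = fully down. Spring return; fully down takes 5 N.
- start_top (a point): Centre of the top face of the round black start button (30 mm diameter, in a dark steel collar) on the pump's top; it is pressed straight down.
- tape_roll: Roll of cream masking tape, 98 mm diameter, 52 mm high, loose, right of the pump. Origin: centre of its underside.
- paint_tube: White paint tube with a yellow cap, 24 x 81 x 15 mm, lying loose in front of the pump. Origin: centre of its underside.
- spray_can: Grey spray can, 66 mm diameter, 154 mm high, standing loose left of the pump. Origin: centre of its underside.
- ink_bottle_small: Flat dark ink bottle with a black cap, 37 x 57 x 134 mm, standing loose left of the pump, nearer the robot than the spray can. Origin: centre of its underside.

How it is judged:
On the way, in this order (a step that is already met when the one before it is completed fails the run):
1. the ball-knob lever is at its second stop (value of joint selector above 1.1 rad), for 0.2 s.
2. the start button is pressed down (value of joint start above 0.0042 m), for 0.04 s.
At the end, for the whole second after the job is handed in: The ball-knob lever is within 0.1 rad of its second stop, the start button has been pressed (over 4.2 mm) after that and is up again, the crossbar lever is still within 0.25 rad of its front position, and the pump stands level, at rest, within 30 mm of where it stood (value of joint selector above 1.1 rad and value of joint bleed below 0.25 rad and value of joint start below 0.002 m and distance of pump from where it was at the start of the episode below 0.03 m and angle between pump's own z axis and vertical below 0.05 rad and linear speed of pump below 0.02 m/s); the robot touches nothing.
It fails at once if the start button is pressed while the ball-knob lever is not at its second stop (value of joint start above 0.003 m and value of joint selector below 1 rad).
It fails at once if the crossbar lever is moved (value of joint bleed above 0.25 rad).
It fails at once if the pump is lifted, tipped or shoved by more than 30 mm (height (world z) of pump above 0.084 m or angle between pump's own z axis and vertical above 0.1 rad or distance of pump from where it was at the start of the episode above 0.03 m).
It fails at once if a bystander is lifted, toppled or moved by more than 30 mm (distance of any of spray_can, ink_bottle_small, tape_roll, paint_tube from where it was at the start of the episode above 0.03 m or height (world z) of any of spray_can, ink_bottle_small, tape_roll, paint_tube above 0.094 m or angle between any of spray_can, ink_bottle_small's own z axis and vertical above 0.5 rad).
It also fails if it takes over 45 s, if anything falls off the work surface, if the arm or the gripper's body presses on something with over 40 N, if the wrist force passes 120 N, or if a joint passes its speed limit or range.

ROBOT

A 7-joint arm with a two-finger parallel gripper is mounted at the origin on a cart in front of the work surface, level with it; the furniture and walls round the work are solid. World frame = base frame: x ahead of the robot, y to its left, z up, the work surface at z = 0. Lengths are in m, angles in rad, forces in N, time in s.
With the tool pointing down it reaches from about 0.425 to 0.95 m from the base axis. Payload 16.7 kg.
Tool frame: the origin (TCP) lies at the very end of the fingers, on their centre line; the grasp point (between the pads) lies 19 mm behind it (arm.grip_depth is the distance from the TCP to the grasp point, in m); z points along the fingers, y is the line along which they close (so a half turn about z gives the same grasp; the last joint's range is limited). The gripper opens to 94 mm and grips with 3 to 60 N. Pads are 16 mm wide; open, the fingers measure 119 mm over their backs; the gripper's body (75 mm by 177 mm) begins 78 mm behind the grasp point.
Start: joints at [-1.256, 0.426, 0.074, 1.606, -0.034, 1.111, -0.067], TCP at [0.302, 0.604, 0.205] pointing down, gripper open.
Joint ranges: [-2.85, 2.85], [-0.5, 2.14], [-1.23, 1.37], [0.21, 2.46], [-1.02, 4.16], [0.16, 2.05], [-2.73, 2.73]. Speed limits (rad/s): [1.89, 1.89, 2.39, 2.39, 3.01, 3.01, 3.01].

INTERFACE

Orientations are given as a rotation vector (axis times angle).
In Python, from station import arm, vision, ticket, models gives the robot as it stands.
- The arm moves only by the tool step_arm, never from a script. Its argument "plan" is one flat list of numbers, 7 for each row, row after row: the closure, from 0 (fully open) to 1 (shut), then the shift along the tool's x, y, z in cm, then the turn, a rotation vector about the tool's x, y, z in degrees. In form: [grip, tx, ty, tz, wx, wy, wz, grip, tx, ty, tz, wx, wy, wz, ...]. A call has 1 to 20 rows; each row shifts and turns the commanded pose from where the row before left it, along the tool's axes as they then stand; what a row does not reach is not made up. A row lasts 1/8 s, in which the tool goes at most 62.5 mm and 10.7 degrees, less where a joint would pass 70% of its speed; a pose out of reach is approached as far as the arm can. A call is refused whole if a number of a shift passes 6.25 or a number of a turn 10.7, either way. A call with a gripper value outside its range is refused whole. The fingers move at their own pace and stop on an object; "squeeze" is the grip in N (left out, the last holds). Time passes only in rows, so rows that do not move let the fingers close. It gives the time, the measured TCP pose, the force, the opening and the grip force at its end, in the units of the state.
- arm.observe(): the state, without advancing time (a new reading comes with each control period).
- vision.capture(name): name is "scene" or "top"; returns the picture (480x640x3 uint8, red, green, blue); there is no depth.
- vision.camera_params(name): a dict with "vfov" (degrees; the focal length in pixels is half the picture's height over the tangent of half this angle, whatever the lens; pixels are square), "cx", "cy" (the principal point, pixels), "dist" ([k1, k2, p1, p2, k3] as OpenCV has them; the pictures are not rectified), "xyz" and "attitude" of the camera in the world. Camera axes: x right, y up, looking along -z (the intrinsics and any distortion apply to the point x, -y, -z); pixel columns grow to the right and rows downward; lengths in m; the calibration is good to about 2 mm. A picture is of the moment at which its call begins. camera_params takes no time and is no camera call.
- ticket.finish_job(): hands the job in; it is judged then, once.
Trained networks look in the newest picture that a camera, given by its name, has taken for a name from the list of things; names that differ only in an ending like _2 or _b are one class to them, and where a whole thing is asked for, a point or a joint stands for the part that bears it (a point fixed in the world has none). Each returns a list of dicts, best first, with "p" (0 to 1); they miss things now and then, are a little off and sometimes report something else, mostly with a low value. They report only what shows in the picture. A call takes as long as a camera call.
- models.spot_in(camera, label): "point" ([column, row] as shares, 0 to 1, of the picture: columns of its width, rows of its height, amid what is visible of it).
- models.regions_of(camera, label): "pixels" (480x640 bool, what is visible of it) and "point" ([column, row] as shares, 0 to 1, of the picture: columns of its width, rows of its height, amid what is visible of it).
- models.landmark_of(camera, label): "point" ([column, row] as shares, 0 to 1, of the picture: columns of its width, rows of its height: a listed point, or the origin of a listed thing).
The state is a dict: "clock": time; "qpos": joint angles; "qd": joint speeds; "tau": joint torques, N m; "eef_pos": TCP position; "eef_rot": TCP orientation; "wrist_force": force on the tool from outside, world axes, zero at the start; "moment": the same for the moment, N m; "width": finger opening in m; "grip_force": force on a finger pad.
Only numpy, scipy, OpenCV 4.12 (cv2) and the standard library are available. Lean on these libraries where they do the work, as an engineer would, in place of code of your own. Each camera call takes 0.05 s, during which the arm holds its last target. There are 200 camera calls.

## Working session

There is one attempt and no reset: what is moved stays moved. The work goes in short steps, Python scripts to look and compute and a tool call to move; the robot and the scene stay as the last step left them, time stands still between calls to the robot, and variables do not carry over. Pictures are saved under pics/ and viewed, at most 10 in all, crops included, and the job is handed in when it is done.

Besides the shell and the picture viewer there is one more tool, called by a JSON object that holds its "name" and its "arguments", one argument or row to a line. step_arm: Moves the arm, as the interface text tells. Its arguments: {"type":"object","properties":{"plan":{"type":"array","items":{"type":"number"}},"squeeze":{"type":"number"}},"required":["plan"]}

```bash
mkdir -p pics; cat > h.py <<'E'
import numpy as np, cv2
from scipy.spatial.transform import Rotation as R
from station import arm, vision, ticket, models
def cam(n):
    p=vision.camera_params(n); f=240/np.tan(np.radians(p['vfov'])/2)
    K=np.array([[f,0,p['cx']],[0,f,p['cy']],[0,0,1.]]); 
    a=np.array(p['attitude'],float)
    Rm=R.from_rotvec(a).as_matrix() if a.size==3 else (a if a.ndim==2 else R.from_quat(a).as_matrix())
    return K,np.array(p['dist'],float),np.array(p['xyz'],float),Rm@np.diag([1,-1,-1.])
def ray(n,sh):
    K,d,c,Rm=cam(n); px=np.array([[sh[0]*640,sh[1]*480]])
    u=cv2.undistortPoints(px.reshape(1,1,2),K,d).ravel()
    v=Rm@np.array([u[0],u[1],1]); return c,v/np.linalg.norm(v)
def atz(n,sh,z):
    c,v=ray(n,sh); return c+v*(z-c[2])/v[2]
def proj(n,P):
    K,d,c,Rm=cam(n); r=cv2.Rodrigues(Rm.T)[0]
    return cv2.projectPoints(np.array(P,float).reshape(-1,1,3),r,-Rm.T@c,K,d)[0].reshape(-1,2)
def tri(a,b):
    A=np.zeros((3,3));B=np.zeros(3)
    for c,v in(a,b):
        M=np.eye(3)-np.outer(v,v);A+=M;B+=M@c
    return np.linalg.solve(A,B)
E
python3 - <<'E'
from h import *
np.set_printoptions(precision=4,suppress=True)
for n in('scene','top'):
    print(n,vision.camera_params(n))
    im=vision.capture(n); cv2.imwrite(f'pics/{n}0.png',im[:,:,::-1])
H={'selector_knob':.206,'start_top':.16,'bleed_bar':.189,'pump':.074,'tape_roll':.0,'paint_tube':.0,'spray_can':.0,'ink_bottle_small':.0}
for l,z in H.items():
    rs=[]
    for n in('scene','top'):
        r=models.landmark_of(n,l)
        for q in r[:2]: print(l,n,round(q['p'],2),np.array(q['point'])*[640,480],atz(n,q['point'],z))
        if r: rs.append(ray(n,r[0]['point']))
    if len(rs)==2: print('   tri',tri(*rs))
print(arm.observe())
E
```

```text
scene {'vfov': 44.05896670269508, 'cx': 319.7698199171276, 'cy': 229.36979572533514, 'dist': array([-0.1153,  0.    ,  0.    ,  0.    ,  0.    ]), 'xyz': array([ 0.0435, -0.3192,  0.865 ]), 'attitude': array([ 0.6766, -0.3639, -0.9506])}
top {'vfov': 52.38878965933477, 'cx': 324.0987262418583, 'cy': 232.38942577919337, 'dist': array([-0.1041,  0.    ,  0.    ,  0.    ,  0.    ]), 'xyz': array([0.4176, 0.0266, 1.0024]), 'attitude': array([ 0.1044, -0.1448, -1.5617])}
selector_knob scene 0.48 [261.888 235.92 ] [0.4875 0.0737 0.206 ]
selector_knob top 0.56 [281.728 266.88 ] [0.4876 0.0754 0.206 ]
   tri [0.4881 0.075  0.2045]
start_top scene 0.6 [353.984 269.52 ] [ 0.5392 -0.057   0.16  ]
start_top top 0.67 [360.32  238.608] [ 0.542  -0.0583  0.16  ]
   tri [ 0.5413 -0.0574  0.1585]
bleed_bar scene 0.56 [310.4   242.688] [0.5277 0.0139 0.189 ]
bleed_bar top 0.78 [318.912 248.208] [0.5209 0.0145 0.189 ]
   tri [0.5218 0.0128 0.1948]
pump scene 0.61 [311.872 272.496] [0.5557 0.0316 0.074 ]
pump top 0.67 [310.08 240.48] [0.5504 0.0298 0.074 ]
pump top 0.22 [225.28  265.296] [0.5014 0.1912 
[... 545 characters left out ...]
 ]
   tri [0.4998 0.1897 0.0701]
ink_bottle_small scene 0.8 [209.728 293.184] [0.4639 0.1933 0.    ]
ink_bottle_small top 0.65 [246.976 303.888] [0.4296 0.1576 0.    ]
   tri [0.4282 0.1485 0.0746]
{'clock': 0.9, 'qpos': array([-1.2565,  0.4261,  0.0739,  1.606 , -0.0341,  1.1108, -0.0671]), 'qd': array([-0.001 ,  0.0009, -0.0006,  0.0013, -0.0016, -0.001 ,  0.0012]), 'tau': array([  0.0005, -93.5497,   3.6624, -45.4555,  -0.0492,   0.0127,
        -0.    ]), 'eef_pos': array([0.3019, 0.6036, 0.2055]), 'eef_rot': array([-0.7221, -3.0574,  0.0001]), 'wrist_force': array([-0.2838, -0.4252,  0.1733]), 'moment': array([ 0.0204, -0.0138,  0.016 ]), 'grip_force': 0.0, 'width': 0.09414874739304534}
```

View pics/top0.png

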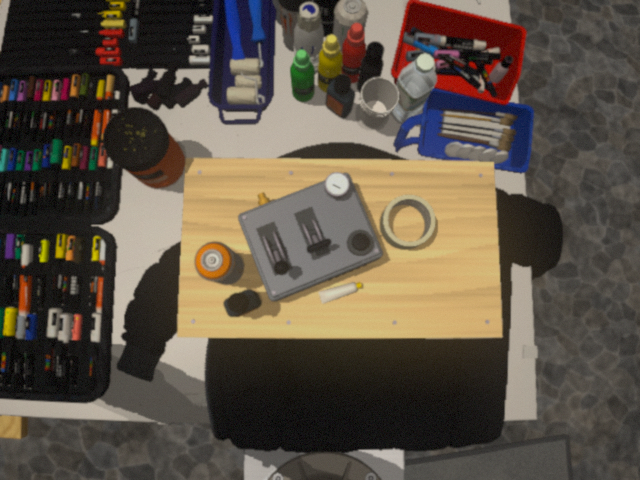

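View pics/scene0.png

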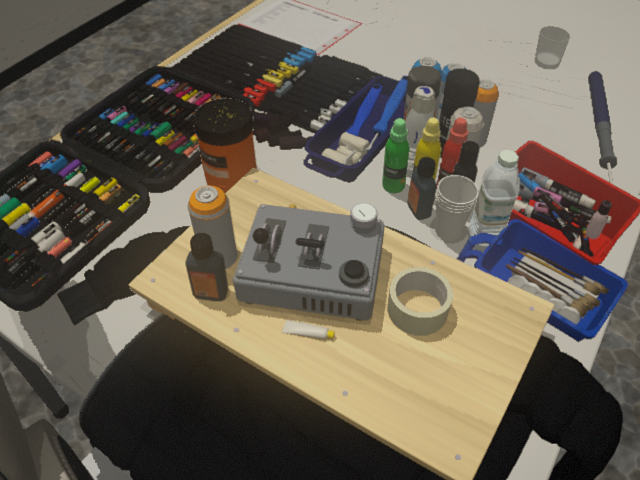

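```bash
cat > f.py <<'E'
from h import *
from scipy.optimize import least_squares
np.set_printoptions(precision=4,suppress=True)
L={'selector_knob':[-.0423,.068,.132],'start_top':[-.048,-.075,None],'bleed_bar':[-.031,-.004,.115],'pump':[0,0,0]}
obs={l:tri(*[ray(n,models.landmark_of(n,l)[0]['point']) for n in('scene','top')])[:2] for l in L}
def res(p):
    c,s=np.cos(p[2]),np.sin(p[2]); return np.concatenate([np.array([[c,-s],[s,c]])@np.array(L[l][:2])+p[:2]-obs[l] for l in L])
f=least_squares(res,[.55,.03,.4]); print('pump',f.x,np.degrees(f.x[2]),f.fun*1000)
x,y,t=f.x;c,s=np.cos(t),np.sin(t)
for q in[(-.042,.068),(0,.068),(.042,.068),(-.048,-.075)]: print(q,x+c*q[0]-s*q[1],y+s*q[0]+c*q[1])
print('tool',R.from_rotvec(arm.observe()['eef_rot']).as_matrix())
E
python3 f.py
```

```text
pump [0.5518 0.0298 0.4235] 24.26433461509601 [-2.8092 -0.5871 -2.432  -0.8727  3.4273  0.6597  1.8139  0.8001]
(-0.042, 0.068) 0.4855978835510866 0.07455902945250445
(0, 0.068) 0.523887572422435 0.09181880135526543
(0.042, 0.068) 0.5621772612937834 0.10907857325802639
(-0.048, -0.075) 0.5388933418574372 -0.05827392626224291
tool [[-0.8944  0.4473 -0.0001]
 [ 0.4473  0.8944 -0.    ]
 [ 0.     -0.0001 -1.    ]]
```

Top view: the pump's vented front faces down and right in the picture. The ball knob is at about (282,267), the crossbar at (319,248) and the button at (360,240). The ink bottle is at (243,303), clear of the approach. The scene view agrees. Next I'll move above the approach point with the gripper closed.

{"name": "step_arm", "arguments": {
  "plan": [1,0,0,-6,0,0,0,1,0,0,-6,0,0,0,1,-2.9,-3.2,0,0,0,0,1,-2.9,-3.2,0,0,0,0,1,-2.9,-3.2,0,0,0,0,1,-2.9,-3.2,0,0,0,0,1,-2.9,-3.2,0,0,0,0,1,-2.9,-3.2,0,0,0,0,1,-2.9,-3.2,0,0,0,0,1,-2.9,-3.2,0,0,0,0,1,-2.9,-3.2,0,0,0,0,1,-2.9,-3.2,0,0,0,0,1,-2.9,-3.2,0,0,0,0,1,-2.9,-3.2,0,0,0,0,1,-2.9,-3.2,0,0,0,0,1,0,0,0,0,0,-10.2,1,0,0,0,0,0,-10.2,1,0,0,0,0,0,-10.2,1,0,0,0,0,0,-10.2,1,0,0,0,0,0,-10.2],
  "squeeze": 10
}}

```text
clock: 3.8
eef_pos: [0.453, 0.0629, 0.3256]
eef_rot: [-0.673, 3.068, 0.0]
wrist_force: [-0.3, -0.7, -0.2]
width: 0.0004
grip_force: 0.0
```

```bash
cat > s.py <<'E'
from h import *
np.set_printoptions(precision=4,suppress=True)
P=np.array([.5518,.0298,.074]);Rp=R.from_euler('z',.4235).as_matrix()
def st():
    o=arm.observe(); Rt=R.from_rotvec(o['eef_rot']).as_matrix()
    print('clk',o['clock'],'pos',o['eef_pos'],'F',o['wrist_force'],'w',o['width'],'q',o['qpos'])
    print('tcp in pump mm',Rp.T@(np.array(o['eef_pos'])-P)*1000); print('tool in pump',(Rp.T@Rt).round(3).tolist())
    return o,Rt
if __name__=='__main__': st()
E
python3 s.py
```

```text
clk 3.8 pos [0.453  0.0629 0.3256] F [-0.3402 -0.6891 -0.2318] w 0.00042705468805443624 q [-0.8189 -0.0717  0.5174  1.9311  0.0369  1.2728  1.6894]
tcp in pump mm [-76.5123  70.7675 251.583 ]
tool in pump [[-1.0, -0.009, 0.0], [-0.009, 1.0, 0.0], [-0.0, 0.0, -1.0]]
```

{"name": "step_arm", "arguments": {
  "plan": [1,0,-0.3,3.2,0,0,0,1,0,0,3.2,0,0,0,1,0,0,3.2,0,0,0,1,0,0,3.2,0,0,0,1,0,0,0,0,0,0]
}}

```text
clock: 4.42
eef_pos: [0.4531, 0.0598, 0.1963]
eef_rot: [0.663, -3.067, 0.002]
wrist_force: [0.9, 0.3, 0.3]
width: 0.0006
grip_force: 0.0
```

```bash
python3 - <<'E'
from s import *
st()
ims=[]
for n in('scene','top'):
    im=vision.capture(n)[:,:,::-1]; ims.append(cv2.resize(im[180:340,200:400],(400,320),interpolation=2))
    r=models.landmark_of(n,'selector_knob'); print(n,[(q['p'],np.array(q['point'])*[640,480]) for q in r[:2]])
cv2.imwrite('pics/b.png',np.hstack(ims))
E
```

```text
clk 4.425 pos [0.4531 0.0598 0.1963] F [0.9371 0.2563 0.3233] w 0.0005650368610600809 q [-0.7931  0.0684  0.5524  2.1084 -0.0422  0.9786  1.7787]
tcp in pump mm [-77.6628  67.8695 122.2632]
tool in pump [[-1.0, -0.002, -0.003], [-0.002, 1.0, -0.0], [0.003, -0.0, -1.0]]
scene [(0.39, array([258.624, 237.504]))]
top []
```

View pics/b.png

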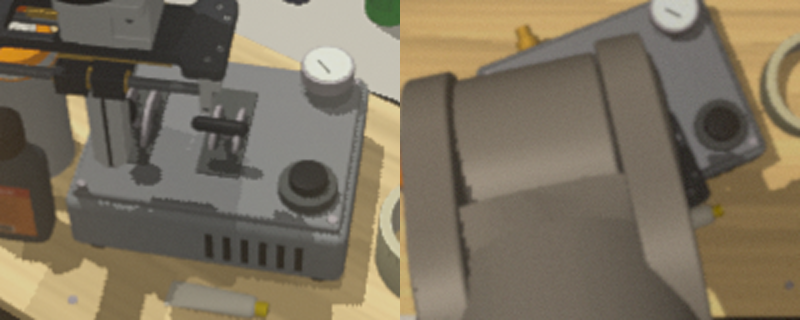

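{"name": "step_arm", "arguments": {
  "plan": [1,-0.7,0,-0.2,0,0,0,1,-0.7,0,0,0,0,0,1,-0.7,0,0,0,0,0,1,-0.7,0,0,0,0,0,1,-0.7,0,0,0,0,0,1,-0.7,0,0,0,0,0,1,-0.7,0,0,0,0,0,1,-0.7,0,0,0,0,0,1,0,0,0,0,0,0]
}}

```text
clock: 5.75
eef_pos: [0.5057, 0.0835, 0.1994]
eef_rot: [0.665, -3.07, 0.001]
wrist_force: [-0.4, 0.6, -0.4]
width: 0.0004
grip_force: 0.0
```

```bash
python3 - <<'E'
from s import *
st()
im=vision.capture('scene')[:,:,::-1]; cv2.imwrite('pics/c.png',cv2.resize(im[180:340,180:400],(660,480),interpolation=2))
for l in('selector_knob','pump','bleed_bar','start_top'): print(l,[(q['p'],np.array(q['point'])*[640,480]) for q in models.landmark_of('scene',l)[:1]])
E
```

```text
clk 5.75 pos [0.5057 0.0835 0.1994] F [-0.4087  0.5782 -0.3661] w 0.00038930014209346864 q [-0.7756  0.1769  0.5516  1.9974 -0.1096  0.996   1.826 ]
tcp in pump mm [-19.9785  67.9592 125.3589]
tool in pump [[-1.0, -0.003, -0.0], [-0.003, 1.0, -0.0], [0.0, -0.0, -1.0]]
selector_knob []
pump [(0.72, array([315.072, 273.408]))]
bleed_bar [(0.56, array([310.08, 239.52]))]
start_top []
```

View pics/c.png

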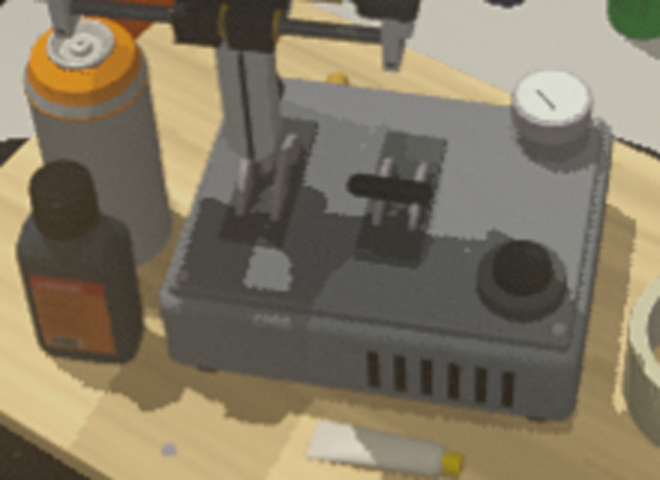

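The knob now sits hidden behind the fingertip in the upright detent, with a trace of black at crop (280,90). The pump and crossbar haven't moved, so I'll push on.

{"name": "step_arm", "arguments": {
  "plan": [1,-0.7,0,0,0,0,0,1,-0.7,0,0,0,0,0,1,-0.7,0,0,0,0,0,1,-0.7,0,0,0,0,0,1,-0.7,0,0,0,0,0,1,-0.6,0,0,0,0,0,1,0,0,0,0,0,0]
}}

```text
clock: 6.88
eef_pos: [0.543, 0.1006, 0.1994]
eef_rot: [-0.665, 3.07, -0.0]
wrist_force: [0.6, 0.3, 0.1]
width: 0.0004
grip_force: 0.0
```

```bash
python3 s.py
```

```text
clk 6.875 pos [0.543  0.1006 0.1994] F [0.6433 0.3126 0.1154] w 0.0004024402259832216 q [-0.757   0.2532  0.5447  1.9147 -0.1532  1.0143  1.852 ]
tcp in pump mm [ 21.0425  68.147  125.4187]
tool in pump [[-1.0, -0.003, 0.0], [-0.003, 1.0, -0.0], [-0.0, -0.0, -1.0]]
```

{"name": "step_arm", "arguments": {
  "plan": [1,2,0,0,0,0,0,1,1,0,-4,0,0,0,1,0,0,-5,0,0,0,1,0,0,-5,0,0,0,1,0,0,-5,0,0,0,1,0,0,0,0,0,0]
}}

```text
clock: 7.62
eef_pos: [0.5164, 0.0879, 0.3929]
eef_rot: [-0.663, 3.065, 0.002]
wrist_force: [0.4, -0.2, -1.3]
width: 0.0003
grip_force: 0.0
```

```bash
python3 - <<'E'
from s import *
st()
im=vision.capture('scene')[:,:,::-1]; cv2.imwrite('pics/d.png',cv2.resize(im[180:340,180:400],(660,480),interpolation=2))
vision.capture('top')
for n in('scene','top'):
  for l in('selector_knob','pump','bleed_bar','start_top'): print(n,l,[(q['p'],np.array(q['point'])*[640,480]) for q in models.landmark_of(n,l)[:1]])
print([proj('scene',Rp@np.array(q)+P) for q in([.0423,.068,.132],[0,.068,.145],[-.048,-.075,.085])])
E
```

```text
clk 7.625 pos [0.5164 0.0879 0.3929] F [ 0.3817 -0.1829 -1.3416] w 0.00028669238881141076 q [-0.8269  0.0376  0.5631  1.7028 -0.0217  1.4016  1.7363]
tcp in pump mm [ -8.3428  67.5396 318.9395]
tool in pump [[-1.0, -0.003, 0.006], [-0.003, 1.0, 0.0], [-0.006, 0.0, -1.0]]
scene selector_knob [(0.9, array([271.104, 196.992]))]
scene pump [(0.77, array([314.624, 272.688]))]
scene bleed_bar [(0.77, array([310.528, 240.912]))]
scene start_top [(0.79, array([355.072, 269.28 ]))]
top selector_knob []
top pump []
top bleed_bar []
top start_top [(0.51, array([360.  , 238.08]))]
[array([[272.1884, 197.0973]]), array([[265.9735, 210.3709]]), array([[354.5653, 270.4404]])]
```

View pics/d.png

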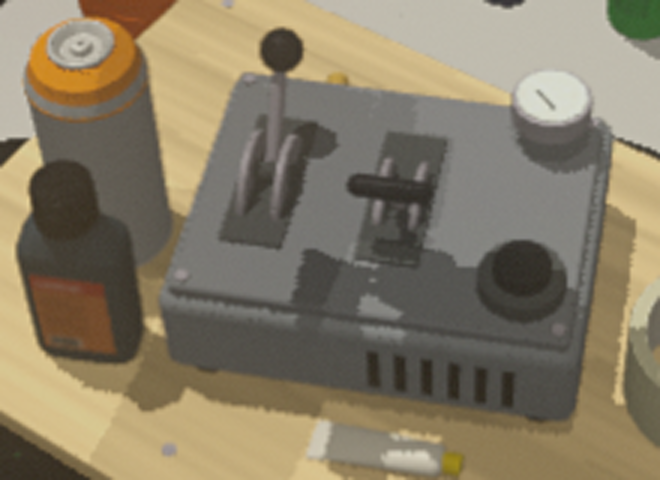

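The knob is at the spray stop: found at (271,197), predicted (272,197). The crossbar hasn't moved and the button is clear at (355,269). Next I'll hover over the button.

{"name": "step_arm", "arguments": {
  "plan": [1,1.3,-4.7,0,0,0,0,1,1.3,-4.7,0,0,0,0,1,1.3,-4.8,0,0,0,0,1,0,0,5,0,0,0,1,0,0,5,0,0,0,1,0,0,5,0,0,0,1,0,0,4,0,0,0,1,0,0,2,0,0,0,1,0,0,0,0,0,0]
}}

```text
clock: 9.25
eef_pos: [0.5376, -0.0576, 0.1783]
eef_rot: [0.664, -3.068, 0.0]
wrist_force: [-0.3, 0.6, -0.1]
width: 0.0007
grip_force: 0.0
```

```bash
python3 - <<'E'
from s import *
st()
im=vision.capture('scene')[:,:,::-1]; cv2.imwrite('pics/e.png',cv2.resize(im[220:320,300:440],(700,500),interpolation=2))
E
```

```text
clk 9.25 pos [ 0.5376 -0.0576  0.1783] F [-0.3037  0.582  -0.0577] w 0.000654655869956697 q [-0.5755  0.2782  0.6753  1.9642 -0.2082  0.971   2.1967]
tcp in pump mm [-48.8514 -73.8433 104.3015]
tool in pump [[-1.0, -0.003, -0.003], [-0.003, 1.0, 0.0], [0.003, 0.0, -1.0]]
```

View pics/e.png

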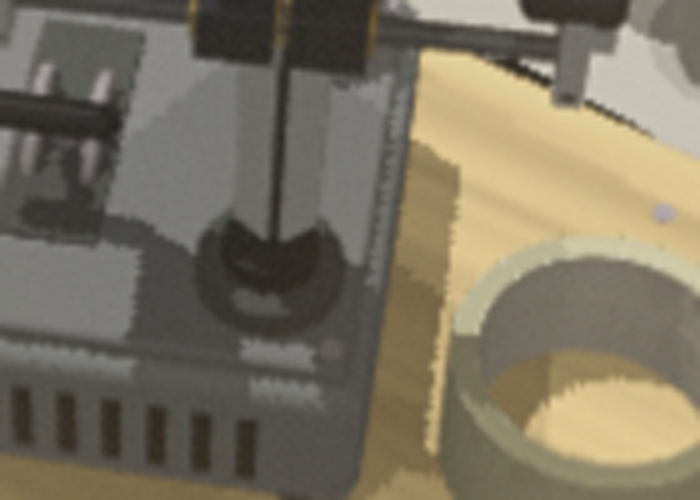

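{"name": "step_arm", "arguments": {
  "plan": [1,-0.1,-0.1,0.8,0,0,0,1,0,0,0.6,0,0,0,1,0,0,0.4,0,0,0,1,0,0,0.3,0,0,0,1,0,0,0,0,0,0]
}}

```text
clock: 9.93
eef_pos: [0.5416, -0.0581, 0.1633]
eef_rot: [-0.663, 3.066, 0.004]
wrist_force: [-28.6, 3.9, 91.1]
width: 0.0007
grip_force: 45.9
```

{"name": "step_arm", "arguments": {
  "plan": [1,0,0,-2,0,0,0,1,0,0,-5,0,0,0,1,0,0,-5,0,0,0,1,0,0,-5,0,0,0,1,0,0,0,0,0,0]
}}

```text
clock: 10.55
eef_pos: [0.5412, -0.0582, 0.3319]
eef_rot: [-0.663, 3.065, 0.001]
wrist_force: [0.8, 0.1, -1.1]
width: 0.0006
grip_force: 0.0
```

```bash
python3 - <<'E'
from s import *
st()
im=vision.capture('scene')[:,:,::-1]; cv2.imwrite('pics/f.png',cv2.resize(im[180:340,180:400],(660,480),interpolation=2))
vision.capture('top')
for l in('start_top','selector_knob','pump','bleed_bar'):
  rs=[]
  for n in('scene','top'):
    r=models.landmark_of(n,l)[:1]; print(n,l,[(q['p'],np.array(q['point'])*[640,480]) for q in r]); rs+=[ray(n,q['point']) for q in r]
  if len(rs)==2: print(tri(*rs))
r=models.regions_of('scene','start_top')[:1]
if r: ys,xs=np.where(r[0]['pixels']);print(xs.min(),xs.max(),ys.min(),ys.max())
E
```

```text
clk 10.55 pos [ 0.5412 -0.0582  0.3319] F [ 0.8499  0.1222 -1.056 ] w 0.0005520546945212904 q [-0.6515  0.1206  0.7181  1.7684 -0.0847  1.2779  2.0842]
tcp in pump mm [-45.7977 -75.838  257.8546]
tool in pump [[-1.0, -0.003, 0.006], [-0.003, 1.0, -0.001], [-0.006, -0.001, -1.0]]
scene start_top [(0.83, array([351.872, 267.216]))]
top start_top []
scene selector_knob [(0.9, array([272.704, 196.608]))]
top selector_knob [(0.82, array([264.704, 219.408]))]
[0.5643 0.1065 0.2074]
scene pump [(0.88, array([316.672, 274.512]))]
top pump [(0.67, array([311.296, 239.808]))]
[0.554  0.0249 0.074 ]
scene bleed_bar [(0.66, array([306.496, 243.312]))]
top bleed_bar [(0.56, array([316.928, 245.808]))]
[0.5247 0.0183 0.1879]
345 363 260 278
```

View pics/f.png

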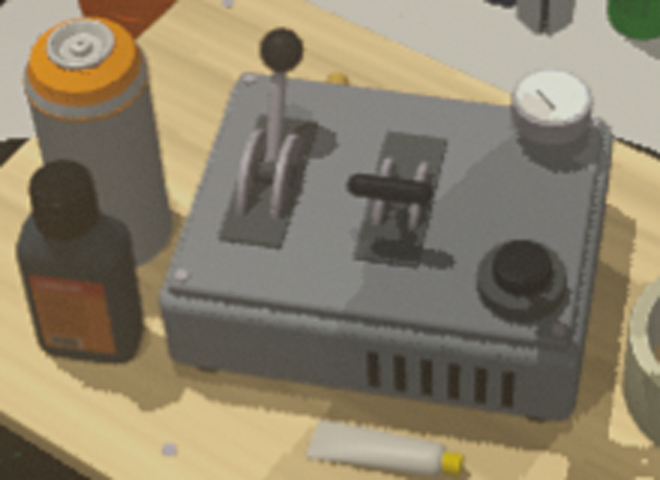

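The lever is at spray, and the button is up again at (354,269). The pump hasn't moved. The stop was hard (91 N), so I can't be sure the button went all the way down. I'll press again more gently and watch the force build.

{"name": "step_arm", "arguments": {
  "plan": [1,0.1,0.1,5,0,0,0,1,0,0,5,0,0,0,1,0,0,4,0,0,0,1,0,0,1.8,0,0,0,1,0,0,0,0,0,0,1,0,0,0,0,0,0]
}}

```text
clock: 11.85
eef_pos: [0.5393, -0.0577, 0.1718]
eef_rot: [-0.664, 3.069, -0.0]
wrist_force: [-0.9, 0.2, 0.1]
width: 0.0006
grip_force: 0.0
```

{"name": "step_arm", "arguments": {
  "plan": [1,0,0,0.2,0,0,0,1,0,0,0,0,0,0]
}}

```text
clock: 12.1
eef_pos: [0.5393, -0.0575, 0.1693]
eef_rot: [-0.664, 3.069, -0.0]
wrist_force: [1.1, -0.4, 2.5]
width: 0.0006
grip_force: 1.3
```

{"name": "step_arm", "arguments": {
  "plan": [1,0,0,0.2,0,0,0,1,0,0,0,0,0,0]
}}

```text
clock: 12.35
eef_pos: [0.539, -0.0574, 0.1667]
eef_rot: [-0.665, 3.07, -0.0]
wrist_force: [3.6, -0.0, 4.6]
width: 0.0009
grip_force: 2.0
```

{"name": "step_arm", "arguments": {
  "plan": [1,0,0,0.2,0,0,0,1,0,0,0,0,0,0]
}}

```text
clock: 12.6
eef_pos: [0.539, -0.0575, 0.1651]
eef_rot: [-0.664, 3.069, 0.0]
wrist_force: [0.4, 0.2, 14.1]
width: 0.0005
grip_force: 7.1
```

The force rose gradually (2.5, then 4.6 N) and then stiffened to 14 N after about 6 mm, so the button is fully down. Now I'll release and clear.

{"name": "step_arm", "arguments": {
  "plan": [1,0,0,-1,0,0,0,1,0,0,-4,0,0,0,1,0,0,-5,0,0,0,1,0,0,-5,0,0,0,1,0,0,-5,0,0,0,1,0,0,0,0,0,0,1,0,0,0,0,0,0]
}}

```text
clock: 13.48
eef_pos: [0.5378, -0.0573, 0.3637]
eef_rot: [0.665, -3.069, -0.001]
wrist_force: [-0.2, 0.1, -1.3]
width: 0.0005
grip_force: 0.0
```

```bash
python3 - <<'E'
from s import *
st()
vision.capture('scene')
for l in('start_top','selector_knob','pump','bleed_bar'):
    print(l,[(q['p'],np.array(q['point'])*[640,480]) for q in models.landmark_of('scene',l)[:1]])
ticket.finish_job()
E
```

```text
clk 13.475 pos [ 0.5378 -0.0573  0.3637] F [-0.2319  0.1005 -1.2998] w 0.0005422827497890421 q [-0.6744  0.0986  0.7316  1.7205 -0.0675  1.3496  2.067 ]
tcp in pump mm [-48.583  -73.6892 289.7222]
tool in pump [[-1.0, -0.003, -0.001], [-0.003, 1.0, 0.001], [0.001, 0.001, -1.0]]
start_top [(0.5, array([356.032, 267.312]))]
selector_knob [(0.51, array([273.728, 198.096]))]
pump [(0.77, array([314.368, 274.992]))]
bleed_bar [(0.64, array([308.928, 241.2  ]))]
the job is handed in; nothing more can be done
```

I pushed the ball-knob lever home to spray, pressed the start button fully and let it up (twice: the first press hit a 91 N wrist force, under the 120 N limit), left the crossbar lever and pump unmoved as far as the cameras show, moved clear and handed the job in; no verdict was returned.

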